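# Load the bamboo-shoot grading tray

## Robot

A 6-joint arm with a two-finger parallel gripper is mounted at the origin on the work surface. World frame = base frame: x ahead of the robot, y to its left, z up, the work surface at z = 0. Lengths are in m, angles in degrees, forces in N, time in s.
With the tool pointing down it reaches from about 0.3 to 0.875 m from the base axis. Payload 6.4 kg.
Tool frame: the origin (TCP) lies at the very end of the fingers, on their centre line; the grasp point (between the pads) lies 19 mm behind it (arm.tcp_to_grasp is the distance from the TCP to the grasp point, in m); z points along the fingers, y is the line along which they close (so a half turn about z gives the same grasp; the last joint's range is limited). The gripper opens to 85 mm and grips with 20 to 120 N. Pads are 22 mm wide; open, the fingers measure 114 mm over their backs; the gripper's body (76 mm by 85 mm) begins 54 mm behind the grasp point. The pads swing forward as they close: fully open they stand 13 mm farther back than shut.
Start: joints at [52.981, 10.359, 92.074, -0, 77.567, -11.82], TCP at [0.245, 0.52, 0.231] pointing down, gripper open.
Joint ranges: [-171.53, 171.53], [-51.25, 118.39], [17.06, 147.69], [-65.23, 245.23], [0, 150.52], [-178.68, 178.68]. Speed limits (degrees/s): [147.25, 147.25, 172.46, 180, 180, 180].

## Interface

Orientations are given as a 3x3 rotation matrix whose columns are the frame's x, y, z axes.
In Python, from cell import telemetry, eyes, ticket, spot_in, trace, pinpoint, arm gives the robot as it stands.
- The arm moves only by the tool play_rows, never from a script. Its argument "moves" is a list of rows, each a list of 6 numbers: the shift along the tool's x, y, z normalised to -1 to 1, where 1 is 0.12 m, then the turn, a rotation vector about the tool's x, y, z normalised to -1 to 1, where 1 is pi rad. In form: [[dx, dy, dz, ax, ay, az], ...]. A call has 1 to 20 rows; each row is the pose to reach, as a shift and turn from the pose commanded when the call began, along the tool's axes at that moment, turning the shorter way round; what a row does not reach only later rows make up. A row lasts 1/8 s, in which the tool goes at most 62.5 mm and 10.7 degrees, less where a joint would pass 70% of its speed; a pose out of reach is approached as far as the arm can. A call with a number of a shift or a turn outside -1 to 1 is refused whole. A call with a gripper value outside its range is refused whole. "jaw" is the closure, from -1 (fully open) to 1 (shut), set as the call begins (left out, the last holds). The fingers move at their own pace and stop on an object; "grip_force" is the grip in N (left out, the last holds). Time passes only in rows, so rows that repeat a pose let the fingers close. It gives the time, the measured TCP pose, the force, the opening and the grip force at its end, in the units of the state.
- telemetry.state(): the state, without advancing time (a new reading comes with each control period).
- eyes.get_image(name): name is "scene" or "top" or "wrist"; returns a dict with "img" (400x640x3 uint8, blue, green, red), "intrinsics" (3x3 intrinsics, pixels), "distortion" ([k1, k2, p1, p2, k3] as OpenCV has them; the pictures are not rectified), "rvec" (rotation vector, rad) and "tvec" (3), from world to camera coordinates, as OpenCV has them; the wrist camera has in their place "T_tool_cam" (4x4, takes a point from camera to tool coordinates, whose origin is the TCP and whose axes are the flange's). Camera axes: x right, y down, z forward; pixel columns grow to the right and rows downward; lengths in m; the calibration is good to about 2 mm. A picture is of the moment at which its call begins: read the wrist's pose just before it. There is no depth.
- ticket.sign_off(): hands the job in; it is judged then, once.
Trained networks look in a picture, given as the dict that the camera call returned (one of the last four; its "shot" number tells which), for a name from the list of things; names that differ only in an ending like _2 or _b are one class to them, and where a whole thing is asked for, a point or a joint stands for the part that bears it (a point fixed in the world has none). Each returns a list of dicts, best first, with "conf" (0 to 1); they miss things now and then, are a little off and sometimes report something else, mostly with a low value. They report only what shows in the picture. A call takes as long as a camera call. They do not tell look-alikes from the thing itself.
- spot_in(target, picture): "xyz" ([x, y, z] in m, in world coordinates, good to about 4 mm: the middle of the surface that is visible of it).
- trace(target, picture): "mask" (400x640 bool, what is visible of it).
- pinpoint(target, picture): "xyz" ([x, y, z] in m, in world coordinates, good to about 4 mm: a listed point, or the origin of a listed thing).
The state is a dict: "t": time; "joint_pos": joint angles; "joint_vel": joint speeds; "effort": joint torques, N m; "tcp_pos": TCP position; "ee_rot": TCP orientation; "wrist_force": force on the tool from outside, world axes, zero at the start; "wrist_torque": the same for the moment, N m; "opening": opening from 0.0 (shut) to 1.0 (fully open); "grasp_force": force on a finger pad.
Only numpy, scipy, OpenCV 4.12 (cv2) and the standard library are available. Lean on these libraries where they do the work, as an engineer would, in place of code of your own. Each camera call takes 0.05 s, during which the arm holds its last target. There are 200 camera calls.

## Task

Gather the three golden dried bamboo-shoot halves into the wooden grading tray, laying each one rounded back up, lengthwise down the middle of the trough made for its length: the longest shoot in the longest trough, the middle one in the middle-length trough, the shortest in the shortest trough. Leave the still green shoot, the stick of kindling, the cup and the brush where they are.

Things in the scene. Friction and masses are not known exactly. Their poses are not given: they have to be found in the camera images.
- shoot_long_c (a point): Loose dried bamboo-shoot half, golden with thin brown rings, cut face down: 140 mm long, 34 wide, 30 high, the longest of three. Parallel sides 34 mm apart under a domed back; only the last 24 mm at the +x end tapers to a tip. About 70 g. Point: its centre, 15 mm above its underside; x along its length, z up. Goes in the longest trough.
- shoot_mid_c (a point): Loose dried bamboo-shoot half, golden with thin brown rings, cut face down: 105 mm long, 34 wide, 30 high, the middle one of three. Parallel sides 34 mm apart under a domed back; only the last 24 mm at the +x end tapers to a tip. About 55 g. Point: its centre, 15 mm above its underside; x along its length, z up. Goes in the middle-length trough.
- shoot_short_c (a point): Loose dried bamboo-shoot half, golden with thin brown rings, cut face down: 70 mm long, 34 wide, 30 high, the shortest of three. Parallel sides 34 mm apart under a domed back; only the last 24 mm at the +x end tapers to a tip. About 40 g. Point: its centre, 15 mm above its underside; x along its length, z up. Goes in the shortest trough.
- trough_long_c (a point): The longest of three parallel troughs, 84 mm apart in changing order, in the fixed dark wooden tray: cream floor, low brown rims, inside 170 mm long, 78 wide; for the longest golden shoot. Point: centre of its floor surface, 12 mm above the table; x along its length, z up. Rims (4 mm thick at sides, 6 at ends) rise 5 mm above this point, the tray wall 2 mm.
- trough_mid_c (a point): The middle-length of three parallel troughs, 84 mm apart in changing order, in the fixed dark wooden tray: cream floor, low brown rims, inside 135 mm long, 78 wide; for the middle-length golden shoot. Point: centre of its floor surface, 12 mm above the table; x along its length, z up. Rims (4 mm thick at sides, 6 at ends) rise 5 mm above this point, the tray wall 2 mm.
- trough_short_c (a point): The shortest of three parallel troughs, 84 mm apart in changing order, in the fixed dark wooden tray: cream floor, low brown rims, inside 100 mm long, 78 wide; for the shortest golden shoot. Point: centre of its floor surface, 12 mm above the table; x along its length, z up. Rims (4 mm thick at sides, 6 at ends) rise 5 mm above this point, the tray wall 2 mm.
- shoot_green_c (a point): Look-alike to leave: a still green shoot half of the same form, green with dark green rings, 105 mm long, 34 wide, 30 high, loose. The point is its centre; x along its length, z up.
- kindling_c (a point): Look-alike to leave: a stick of kindling, red-brown wood with black bark on top, no rings, 135 mm long, 32 wide, 28 high, loose. The point is its centre; x along its length, z up.
- cup_c (a point): White ceramic cup without handle, 66 mm across and 66 mm high, standing beyond the work; leave it alone. The point is its centre, half-way up.
- brush_c (a point): Small hand brush lying bristles down, wooden back, 90 x 45 x 34 mm, beyond the work; leave it alone. The point is its centre, half-way up.
Things that resemble listed ones, but are neither listed nor needed, are in the scene too. Leave any blue or turquoise look-alike of the part that bears shoot_long_c alone. Leave any purple look-alike of the part that bears shoot_mid_c alone.

How it is judged (in metres and radians):
At the end, for the whole second after the job is handed in: Each golden shoot lies at rest, back up, on the floor of the trough of its length class, centred within 15 mm along and across, parallel to it within 0.2 rad (either way round); the green shoot, kindling, cup and brush are within 25 mm of their starts (x of shoot_long_c in the frame of trough_long_c between -0.015 and 0.015 m and y of shoot_long_c in the frame of trough_long_c between -0.015 and 0.015 m and z of shoot_long_c in the frame of trough_long_c between 0.01 and 0.021 m and angle between the x axis of shoot_long_c and the x axis of trough_long_c, either way round below 0.2 rad and angle between each of shoot_long_c, shoot_mid_c, shoot_short_c's own z axis and vertical below 0.15 rad and linear speed of each of shoot_long, shoot_mid, shoot_short below 0.02 m/s and x of shoot_mid_c in the frame of trough_mid_c between -0.015 and 0.015 m and y of shoot_mid_c in the frame of trough_mid_c between -0.015 and 0.015 m and z of shoot_mid_c in the frame of trough_mid_c between 0.01 and 0.021 m and angle between the x axis of shoot_mid_c and the x axis of trough_mid_c, either way round below 0.2 rad and x of shoot_short_c in the frame of trough_short_c between -0.015 and 0.015 m and y of shoot_short_c in the frame of trough_short_c between -0.015 and 0.015 m and z of shoot_short_c in the frame of trough_short_c between 0.01 and 0.021 m and angle between the x axis of shoot_short_c and the x axis of trough_short_c, either way round below 0.2 rad and distance of each of shoot_green_c, kindling_c, cup_c, brush_c from where it was at the start of the episode below 0.025 m); the robot touches nothing.
It fails at once if the green shoot is disturbed (moved 25 mm or more) (distance of shoot_green_c from where it was at the start of the episode above 0.025 m).
It fails at once if the kindling stick is disturbed (moved 25 mm or more) (distance of kindling_c from where it was at the start of the episode above 0.025 m).
It fails at once if the cup is disturbed (moved 25 mm or more) (distance of cup_c from where it was at the start of the episode above 0.025 m).
It fails at once if the brush is disturbed (moved 25 mm or more) (distance of brush_c from where it was at the start of the episode above 0.025 m).
It also fails if it takes over 80 s, if anything falls off the work surface, if the arm or the gripper's body presses on something with over 40 N, if the wrist force passes 120 N, or if a joint passes its speed limit or range.

## Working session

There is one attempt and no reset: what is moved stays moved. The work goes in short steps, Python scripts to look and compute and a tool call to move; the robot and the scene stay as the last step left them, time stands still between calls to the robot, and variables do not carry over. Pictures are saved under pics/ and viewed, at most 14 in all, crops included, and the job is handed in when it is done.

Besides the shell and the picture viewer there is one more tool, called after ">>>" by a JSON object that holds its "op" and its "data". play_rows: Moves the arm, as the interface text tells. Scaled input: -1 to 1 covers 0.12 m each way for a shift and pi rad each way for a turn. Its arguments: {"type":"object","properties":{"moves":{"type":"array","items":{"type":"array","items":{"type":"number"}}},"jaw":{"type":"number"},"grip_force":{"type":"number"}},"required":["moves"]}

```bash
ls && mkdir -p pics && cat > look.py <<'E'
import cv2, numpy as np
from cell import telemetry, eyes, spot_in, trace, pinpoint
E
python3 - <<'E'
from look import *
s=telemetry.state();print(s['t'],s['tcp_pos'],s['ee_rot'],s['opening'])
for n in('top','scene'):
    p=eyes.get_image(n);cv2.imwrite(f'pics/{n}0.png',p['img'])
    for k in 'shoot_long_c shoot_mid_c shoot_short_c trough_long_c trough_mid_c trough_short_c shoot_green_c kindling_c cup_c brush_c'.split():
        for d in pinpoint(k,p)[:4]:
            x=np.array(d['xyz']);px=cv2.projectPoints(x.reshape(1,3),p['rvec'],p['tvec'],p['intrinsics'],np.array(p['distortion']))[0].ravel()
            print(n,k,x.round(3),px.round(),round(d['conf'],2))
E
```

```text
pics
0.0 [0.24445469 0.51984517 0.23038073] [[-9.04852824e-01  4.25723203e-01 -1.05880201e-03]
 [ 4.25724366e-01  9.04851811e-01 -1.40137023e-03]
 [ 3.61463098e-04 -1.71879162e-03 -9.99998458e-01]] 1.001608967248926
top shoot_long_c [ 0.619 -0.081  0.019] [343. 175.] 0.95
top shoot_long_c [ 0.782 -0.346  0.018] [437. 115.] 0.93
top shoot_long_c [ 0.285 -0.298  0.015] [429. 299.] 0.59
top shoot_mid_c [ 0.633 -0.25   0.013] [404. 169.] 0.57
top shoot_mid_c [ 0.632 -0.404  0.018] [462. 168.] 0.57
top trough_long_c [0.532 0.284 0.014] [209. 208.] 0.76
top trough_mid_c [0.522 0.207 0.013] [237. 212.] 0.92
top trough_short_c [0.534 0.373 0.012] [176. 208.] 0.56
top shoot_green_c [0.538 0.373 0.012] [176. 207.] 0.22
top cup_c [ 0.767 -0.156  0.031] [369. 120.] 0.86
top brush_c [0.769 0.13  0.02 ] [266. 122.] 0.85
scene shoot_long_c [ 0.783 -0.349  0.013] [159. 274.] 0.92
scene shoot_long_c [ 0.288 -0.295  0.018] [236. 129.] 0.9
scene shoot_long_c [ 0.619 -0.079  0.017] [280. 232.] 0.65
scene shoot_mid_c [ 0.636 -0.404  0.012] [161. 220.] 0.9
scene shoot_mid_c [ 0.632 -0.25   0.014] [216. 227.] 0.65
scene shoot_short_c [ 0.487 -0.381  0.014] [188. 176.] 0.69
scene trough_long_c [0.529 0.286 0.011] [423. 224.] 0.59
scene trough_mid_c [0.523 0.206 0.012] [393. 217.] 0.68
scene trough_short_c [0.536 0.373 0.014] [457. 230.] 0.96
scene shoot_green_c [ 0.453 -0.032  0.016] [310. 183.] 0.73
scene kindling_c [ 0.46  -0.208  0.013] [249. 177.] 0.8
scene cup_c [ 0.77  -0.153  0.034] [236. 279.] 0.91
scene brush_c [0.768 0.131 0.015] [355. 301.] 0.84
```

```bash
python3 - <<'E'
import cv2
a=cv2.imread('pics/top0.png')
cv2.imwrite('pics/t1.png',cv2.resize(a[90:330,140:490],None,fx=2.28,fy=2.28,interpolation=2))
E
```

```text
(no output)
```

View pics/t1.png

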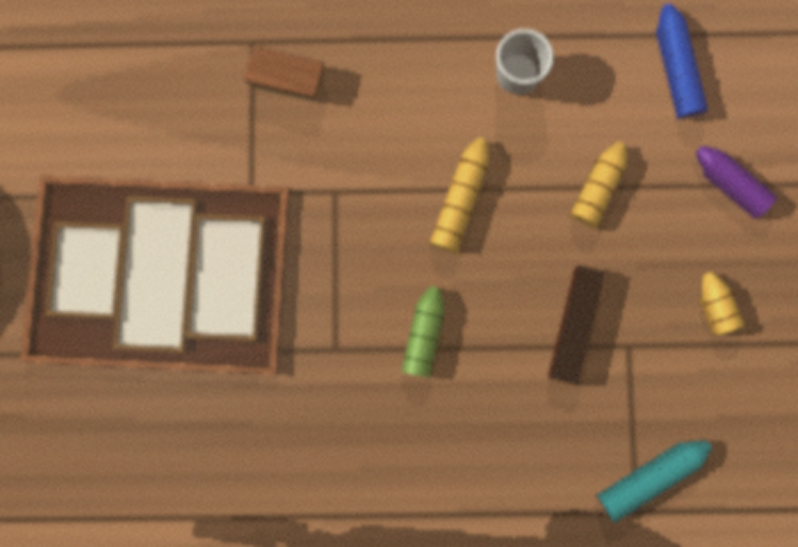

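View pics/scene0.png

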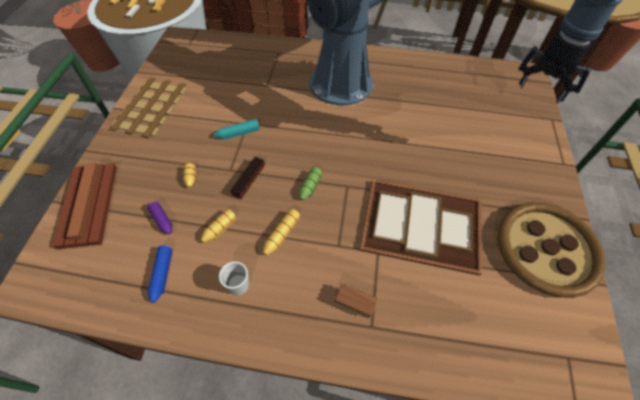

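The three golden candidates are long at top px (343,175), mid at (404,169) and short at about (455,222). They are the only golden ringed ones. The blue (437,115), turquoise (429,299), purple (462,168) and green (325,235) shoots and the kindling (393,232) are to be left. The crop above confirms this. Next I measure poses from colour masks.

```bash
cat >> look.py <<'E'
from scipy.spatial.transform import Rotation as R
def plane(px,p,z):
    u=cv2.undistortPoints(np.float64(px).reshape(-1,1,2),p['intrinsics'],np.array(p['distortion'])).reshape(-1,2)
    Rm=cv2.Rodrigues(np.float64(p['rvec']))[0];c=-Rm.T@np.ravel(p['tvec'])
    d=np.c_[u,np.ones(len(u))]@Rm
    return (c+d*((z-c[2])/d[:,2])[:,None])[:,:2]
def blobs(p,gold,z,amin=80):
    h=cv2.cvtColor(p['img'],cv2.COLOR_BGR2HSV)
    m=cv2.inRange(h,(18,130,110),(33,255,255)) if gold else cv2.inRange(h,(15,0,170),(45,70,255))
    m=cv2.morphologyEx(m,cv2.MORPH_CLOSE,np.ones((5,5)))
    out=[]
    for c in cv2.findContours(m,cv2.RETR_EXTERNAL,cv2.CHAIN_APPROX_NONE)[0]:
        if cv2.contourArea(c)<amin: continue
        w=plane(c[:,0],p,z)
        (x,y),(a,b),t=cv2.minAreaRect(np.float32(w*1000))
        if a<b: a,b,t=b,a,t+90
        out.append((round(x),round(y),round(a),round(b),round((t+90)%180-90,1)))
    return out
def to(target,yaw,s=None):
    """shift in tool axes (units) and turn units; yaw = direction of tool x, either way"""
    s=s or telemetry.state();Rt=np.array(s['ee_rot']);y=np.radians(yaw)
    X=np.array([np.cos(y),np.sin(y),0])
    best=None
    for sg in(1,-1):
        x=sg*X;z=np.array([0,0,-1.]);G=np.c_[x,np.cross(z,x),z]
        r=R.from_matrix(Rt.T@G).as_rotvec()
        if best is None or np.linalg.norm(r)<np.linalg.norm(best):best=r
    d=Rt.T@(np.array(target)-s['tcp_pos'])
    print('t',round(s['t'],2),'tcp',np.round(s['tcp_pos'],4),'q6',round(float(s['joint_pos'][5]),1),'shift',np.round(d/.12,3),'turn',np.round(best/np.pi,4))
E
python3 - <<'E'
from look import *
p=eyes.get_image('top')
print(blobs(p,1,.012));print(blobs(p,0,.012))
p=eyes.get_image('scene')
print(blobs(p,1,.012));print(blobs(p,0,.012))
to((.619,-.081,.15),0)
E
```

```text
[(484, -378, 73, 38, 18.5), (632, -248, 107, 35, -28.4), (621, -81, 143, 35, -21.1)]
[(534, 368, 101, 67, -3.6), (523, 200, 135, 69, -3.7), (529, 285, 170, 69, -3.7)]
[(615, -79, 150, 39, -21.0), (628, -247, 112, 44, -28.4), (478, -380, 89, 38, 20.7), (-372, -843, 89, 47, 7.7)]
[(750, -165, 76, 68, 89.3), (531, 367, 96, 67, -3.5), (526, 283, 167, 68, -3.4), (520, 199, 131, 68, -3.3)]
t 1.2 tcp [0.2448 0.5203 0.2313] q6 -11.8 shift [-4.955 -3.207  0.678] turn [ 0.   -0.   -0.14]
```

>>> {"op": "play_rows", "data": {"moves": [[-0.5, -0.32, 0.06, 0, 0, 0], [-0.99, -0.64, 0.13, 0, 0, 0], [-0.99, -0.64, 0.13, 0, 0, 0]], "jaw": -1}}

```text
t: 1.58
tcp_pos: [0.3207, 0.3978, 0.2152]
ee_rot: [[-0.904, 0.428, -0.0], [0.428, 0.904, -0.001], [-0.0, -0.001, -1.0]]
wrist_force: [-0.8, 1.2, -0.6]
opening: 1.001
grasp_force: 0.0
```

>>> {"op": "play_rows", "data": {"moves": [[-0.5, -0.32, 0.06, 0, 0, 0], [-0.99, -0.64, 0.13, 0, 0, 0], [-0.99, -0.64, 0.13, 0, 0, 0]]}}

```text
t: 1.95
tcp_pos: [0.3957, 0.2781, 0.2]
ee_rot: [[-0.903, 0.429, 0.0], [0.429, 0.903, -0.0], [-0.0, -0.0, -1.0]]
wrist_force: [-0.2, -0.6, -0.5]
opening: 0.996
grasp_force: 0.0
```

>>> {"op": "play_rows", "data": {"moves": [[-0.5, -0.32, 0.06, 0, 0, 0], [-0.99, -0.64, 0.13, 0, 0, 0], [-0.99, -0.64, 0.13, 0, 0, 0]]}}

```text
t: 2.33
tcp_pos: [0.4706, 0.1584, 0.1844]
ee_rot: [[-0.904, 0.428, 0.0], [0.428, 0.904, 0.0], [-0.0, 0.0, -1.0]]
wrist_force: [-0.1, 0.4, -0.1]
opening: 1.001
grasp_force: 0.0
```

>>> {"op": "play_rows", "data": {"moves": [[-0.5, -0.32, 0.06, 0, 0, 0], [-0.99, -0.64, 0.13, 0, 0, 0], [-0.99, -0.64, 0.13, 0, 0, 0]]}}

```text
t: 2.7
tcp_pos: [0.5453, 0.0387, 0.1687]
ee_rot: [[-0.904, 0.428, 0.0], [0.428, 0.904, 0.0], [-0.0, 0.0, -1.0]]
wrist_force: [-0.8, 1.2, -0.2]
opening: 1.001
grasp_force: 0.0
```

>>> {"op": "play_rows", "data": {"moves": [[-0.5, -0.32, 0.06, 0, 0, 0], [-0.99, -0.64, 0.13, 0, 0, 0.01], [-0.99, -0.64, 0.13, 0, 0, 0.023], [-0.99, -0.64, 0.13, 0, 0, 0.023]]}}

```text
t: 3.2
tcp_pos: [0.6187, -0.0791, 0.1528]
ee_rot: [[-0.872, 0.49, -0.001], [0.49, 0.872, 0.001], [0.001, 0.0, -1.0]]
wrist_force: [-0.1, 0.5, 0.1]
opening: 1.002
grasp_force: 0.0
```

```bash
python3 - <<'E'
from look import *
s=telemetry.state()
p=eyes.get_image('wrist');cv2.imwrite('pics/w1.png',p['img'])
T=np.eye(4);T[:3,:3]=s['ee_rot'];T[:3,3]=s['tcp_pos']
M=np.linalg.inv(T@np.array(p['T_tool_cam']));p['rvec']=cv2.Rodrigues(M[:3,:3])[0];p['tvec']=M[:3,3]
print(blobs(p,1,.012))
to((.619,-.081,.05),-21,s);to((.619,-.081,.004),-21,s)
E
```

```text
[(617, -242, 85, 44, -27.9), (481, -381, 83, 58, 19.8), (622, -82, 146, 36, -21.1)]
t 3.2 tcp [ 0.6187 -0.0791  0.1528] q6 -78.9 shift [-0.011 -0.013  0.857] turn [ 0.0002 -0.0005 -0.0464]
t 3.2 tcp [ 0.6187 -0.0791  0.1528] q6 -78.9 shift [-0.012 -0.013  1.24 ] turn [ 0.0002 -0.0005 -0.0464]
```

>>> {"op": "play_rows", "data": {"moves": [[-0.02, -0.013, 0, 0, 0, -0.046], [-0.02, -0.013, 0.45, 0, 0, -0.046], [-0.02, -0.013, 0.8, 0, 0, -0.046], [-0.02, -0.013, 0.95, 0, 0, -0.046], [-0.02, -0.013, 0.95, 0, 0, -0.046]]}}

```text
t: 3.88
tcp_pos: [0.6192, -0.081, 0.0388]
ee_rot: [[-0.934, 0.358, -0.002], [0.358, 0.934, 0.001], [0.002, 0.0, -1.0]]
wrist_force: [-0.2, -0.5, 0.6]
opening: 1.0
grasp_force: 0.0
```

>>> {"op": "play_rows", "data": {"moves": [[0, 0, 0.15, 0, 0, 0], [0, 0, 0.29, 0, 0, 0], [0, 0, 0.29, 0, 0, 0]]}}

```text
t: 4.25
tcp_pos: [0.6187, -0.0823, 0.0028]
ee_rot: [[-0.933, 0.359, -0.003], [0.359, 0.933, 0.001], [0.003, -0.0, -1.0]]
wrist_force: [0.7, -0.1, 0.5]
opening: 1.001
grasp_force: 0.0
```

>>> {"op": "play_rows", "data": {"moves": [[0, 0, 0, 0, 0, 0], [0, 0, 0, 0, 0, 0], [0, 0, 0, 0, 0, 0], [0, 0, 0, 0, 0, 0], [0, 0, 0, 0, 0, 0], [0, 0, 0, 0, 0, 0]], "jaw": 1, "grip_force": 25}}

```text
t: 5.0
tcp_pos: [0.6206, -0.0828, 0.0051]
ee_rot: [[-0.933, 0.359, 0.001], [0.359, 0.933, -0.0], [-0.001, -0.0, -1.0]]
wrist_force: [-0.5, -0.0, 5.9]
opening: 0.392
grasp_force: 26.0
```

>>> {"op": "play_rows", "data": {"moves": [[0, 0, -0.1, 0, 0, 0], [0, 0, -0.4, 0, 0, 0], [0, 0, -0.7, 0, 0, 0], [0, 0, -0.7, 0, 0, 0]]}}

```text
t: 5.5
tcp_pos: [0.6224, -0.0833, 0.0923]
ee_rot: [[-0.933, 0.359, 0.006], [0.359, 0.933, -0.002], [-0.006, 0.0, -1.0]]
wrist_force: [0.2, 0.4, -0.5]
opening: 0.39
grasp_force: 25.3
```

```bash
python3 - <<'E'
from look import *
s=telemetry.state();print(s['opening'],s['grasp_force'])
for n in ('wrist',):
    p=eyes.get_image(n);cv2.imwrite('pics/w2.png',p['img'])
to((.530,.286,.09),-3.6,s)
E
```

```text
0.39039703170437273 25.32872200012207
t 5.5 tcp [ 0.6224 -0.0833  0.0923] q6 -87.4 shift [1.824 2.595 0.009] turn [-0.0002  0.002  -0.097 ]
```

View pics/w2.png

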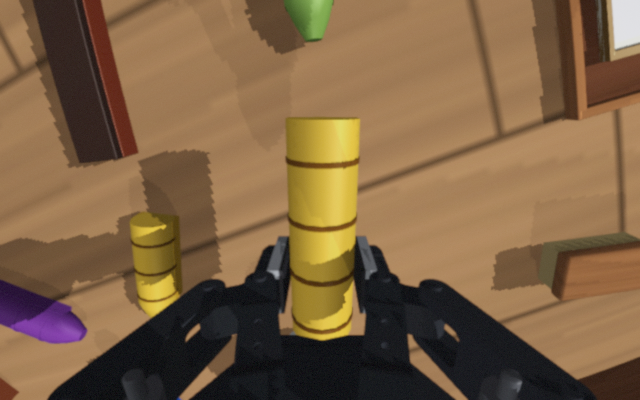

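The picture shows the long golden shoot held lengthwise between the pads (px 322,230), with the other things untouched. I carry it to the longest trough.

>>> {"op": "play_rows", "data": {"moves": [[0.3, 0.43, 0, 0, 0, 0], [0.61, 0.87, 0, 0, 0, 0], [0.61, 0.87, 0, 0, 0, 0]]}}

```text
t: 5.92
tcp_pos: [0.5861, 0.0453, 0.0863]
ee_rot: [[-0.935, 0.355, -0.005], [0.355, 0.935, 0.001], [0.005, -0.0, -1.0]]
wrist_force: [0.1, -0.6, -1.5]
opening: 0.389
grasp_force: 25.4
```

>>> {"op": "play_rows", "data": {"moves": [[0.3, 0.43, 0, 0, 0, 0], [0.61, 0.87, 0, 0, 0, 0], [0.61, 0.87, 0, 0, 0, 0]]}}

```text
t: 6.3
tcp_pos: [0.5563, 0.1678, 0.087]
ee_rot: [[-0.935, 0.355, -0.003], [0.355, 0.935, 0.0], [0.003, -0.001, -1.0]]
wrist_force: [-0.0, -0.3, -1.0]
opening: 0.394
grasp_force: 25.5
```

>>> {"op": "play_rows", "data": {"moves": [[0.3, 0.43, 0, 0, 0, -0.05], [0.6, 0.855, 0, 0, 0, -0.097], [0.6, 0.855, 0, 0, 0, -0.097], [0.6, 0.855, 0, 0, 0, -0.097]]}}

```text
t: 6.8
tcp_pos: [0.5283, 0.2852, 0.0876]
ee_rot: [[-0.998, 0.064, -0.001], [0.064, 0.998, -0.001], [0.001, -0.001, -1.0]]
wrist_force: [0.7, 0.3, -0.2]
opening: 0.392
grasp_force: 25.7
```

```bash
python3 - <<'E'
from look import *
s=telemetry.state();print(s['opening'],s['grasp_force'])
p=eyes.get_image('wrist');cv2.imwrite('pics/w3.png',p['img'])
T=np.eye(4);T[:3,:3]=s['ee_rot'];T[:3,3]=s['tcp_pos']
M=np.linalg.inv(T@np.array(p['T_tool_cam']));p['rvec']=cv2.Rodrigues(M[:3,:3])[0];p['tvec']=M[:3,3]
print(blobs(p,0,.012),blobs(p,1,.1))
for n in('trough_long_c','trough_mid_c','trough_short_c'): print(n,[(np.round(d['xyz'],3),round(d['conf'],2)) for d in pinpoint(n,p)[:2]])
to((.530,.286,.018),-3.6,s)
E
```

```text
0.39226086231631474 25.65813660621643
[(534, 368, 100, 69, -3.8), (529, 213, 148, 58, -21.0), (500, 285, 111, 70, -3.7)] [(535, 211, 13, 8, 45.0), (519, 285, 125, 38, -3.7), (535, 441, 146, 43, 17.1), (489, 304, 122, 90, 86.3)]
trough_long_c [(array([0.529, 0.285, 0.096]), 0.65)]
trough_mid_c [(array([0.525, 0.198, 0.011]), 0.61)]
trough_short_c [(array([0.536, 0.376, 0.01 ]), 0.68)]
t 6.8 tcp [0.5283 0.2852 0.0876] q6 -69.3 shift [-0.014  0.008  0.58 ] turn [-0.0004 -0.0003 -0.0003]
```

View pics/w3.png

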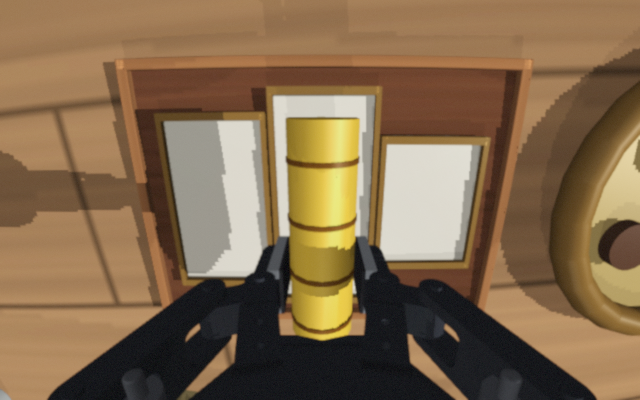

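The long shoot hangs over the middle of the longest trough (px 322,200), parallel to it. I lower it and release.

>>> {"op": "play_rows", "data": {"moves": [[-0.014, 0.004, 0.3, 0, 0, 0], [-0.014, 0.004, 0.5, 0, 0, 0], [-0.014, 0.004, 0.575, 0, 0, 0], [-0.014, 0.004, 0.575, 0, 0, 0], [-0.014, 0.004, 0.575, 0, 0, 0]]}}

```text
t: 7.62
tcp_pos: [0.5309, 0.2869, 0.0207]
ee_rot: [[-0.998, 0.063, 0.002], [0.063, 0.998, 0.001], [-0.002, 0.001, -1.0]]
wrist_force: [-0.3, 0.3, -0.7]
opening: 0.391
grasp_force: 25.7
```

>>> {"op": "play_rows", "data": {"moves": [[0, 0, 0, 0, 0, 0], [0, 0, 0, 0, 0, 0], [0, 0, 0, 0, 0, 0]], "jaw": -0.1}}

```text
t: 8.0
tcp_pos: [0.5301, 0.287, 0.0199]
ee_rot: [[-0.998, 0.063, 0.001], [0.063, 0.998, 0.0], [-0.001, 0.0, -1.0]]
wrist_force: [0.7, 0.3, 1.1]
opening: 0.55
grasp_force: 0.0
```

>>> {"op": "play_rows", "data": {"moves": [[0, 0, -0.1, 0, 0, 0], [0, 0, -0.5, 0, 0, 0], [0, 0, -0.99, 0, 0, 0], [0, 0, -0.99, 0, 0, 0]]}}

```text
t: 8.5
tcp_pos: [0.534, 0.2883, 0.1454]
ee_rot: [[-0.998, 0.063, 0.012], [0.063, 0.998, 0.004], [-0.011, 0.004, -1.0]]
wrist_force: [0.5, 0.5, 0.7]
opening: 0.55
grasp_force: 0.0
```

```bash
python3 - <<'E'
from look import *
s=telemetry.state()
p=eyes.get_image('wrist')
T=np.eye(4);T[:3,:3]=s['ee_rot'];T[:3,3]=s['tcp_pos']
M=np.linalg.inv(T@np.array(p['T_tool_cam']));p['rvec']=cv2.Rodrigues(M[:3,:3])[0];p['tvec']=M[:3,3]
print(blobs(p,1,.024))
p=eyes.get_image('top');cv2.imwrite('pics/t2.png',p['img'])
print(blobs(p,1,.024))
to((.630,-.248,.14),-28.3,s)
E
```

```text
[(527, 286, 244, 177, 86.2), (570, 558, 264, 135, 16.4)]
[(486, -380, 69, 26, 16.6), (530, 286, 135, 31, -3.6), (630, -245, 107, 35, -27.5)]
t 8.5 tcp [0.534  0.2883 0.1454] q6 -69.2 shift [-1.078 -4.41   0.038] turn [0.0021 0.0033 0.1373]
```

The long shoot lies at (0.530, 0.286), parallel to its trough. The middle one is next.

>>> {"op": "play_rows", "data": {"moves": [[-0.11, -0.45, 0, 0, 0, 0], [-0.216, -0.882, 0.01, 0, 0, 0], [-0.216, -0.882, 0.01, 0, 0, 0]]}}

```text
t: 8.98
tcp_pos: [0.5486, 0.1763, 0.1353]
ee_rot: [[-0.998, 0.067, -0.003], [0.067, 0.998, -0.001], [0.003, -0.001, -1.0]]
wrist_force: [-1.3, 0.2, -0.1]
opening: 0.551
grasp_force: 0.0
```

>>> {"op": "play_rows", "data": {"moves": [[-0.11, -0.45, 0, 0, 0, 0], [-0.216, -0.882, 0.01, 0, 0, 0], [-0.216, -0.882, 0.01, 0, 0, 0]], "jaw": -1}}

```text
t: 9.35
tcp_pos: [0.5681, 0.07, 0.1346]
ee_rot: [[-0.998, 0.067, -0.002], [0.067, 0.998, -0.0], [0.002, -0.0, -1.0]]
wrist_force: [-0.3, 0.1, -0.1]
opening: 0.999
grasp_force: 0.0
```

>>> {"op": "play_rows", "data": {"moves": [[-0.11, -0.45, 0, 0, 0, 0], [-0.216, -0.882, 0.01, 0, 0, 0], [-0.216, -0.882, 0.01, 0, 0, 0]]}}

```text
t: 9.72
tcp_pos: [0.5876, -0.0365, 0.1337]
ee_rot: [[-0.998, 0.066, -0.001], [0.066, 0.998, 0.0], [0.001, 0.0, -1.0]]
wrist_force: [0.0, 0.6, -0.2]
opening: 0.999
grasp_force: 0.0
```

>>> {"op": "play_rows", "data": {"moves": [[-0.11, -0.45, 0, 0, 0, 0], [-0.216, -0.882, 0.01, 0, 0, 0], [-0.216, -0.882, 0.01, 0, 0, 0]]}}

```text
t: 10.1
tcp_pos: [0.607, -0.1432, 0.1327]
ee_rot: [[-0.998, 0.065, -0.001], [0.065, 0.998, 0.0], [0.001, 0.0, -1.0]]
wrist_force: [-0.8, 0.0, -0.3]
opening: 1.0
grasp_force: 0.0
```

>>> {"op": "play_rows", "data": {"moves": [[-0.11, -0.45, 0, 0, 0, 0.05], [-0.216, -0.882, 0.01, 0, 0, 0.1], [-0.216, -0.882, 0.01, 0, 0, 0.137], [-0.216, -0.882, 0.01, 0, 0, 0.137]]}}

```text
t: 10.6
tcp_pos: [0.626, -0.2468, 0.1312]
ee_rot: [[-0.882, 0.472, -0.002], [0.472, 0.882, 0.002], [0.002, 0.001, -1.0]]
wrist_force: [-0.1, -0.0, 0.1]
opening: 0.997
grasp_force: 0.0
```

```bash
python3 - <<'E'
from look import *
s=telemetry.state()
p=eyes.get_image('wrist')
T=np.eye(4);T[:3,:3]=s['ee_rot'];T[:3,3]=s['tcp_pos']
M=np.linalg.inv(T@np.array(p['T_tool_cam']));p['rvec']=cv2.Rodrigues(M[:3,:3])[0];p['tvec']=M[:3,3]
print(blobs(p,1,.012))
to((.631,-.248,.05),-28.3,s);to((.631,-.248,.004),-28.3,s)
E
```

```text
[(632, -250, 110, 36, -27.9), (480, -381, 85, 44, 19.3)]
t 10.6 tcp [ 0.626  -0.2468  0.1312] q6 -93.5 shift [-0.043  0.01   0.677] turn [ 0.0003 -0.0008  0.0009]
t 10.6 tcp [ 0.626  -0.2468  0.1312] q6 -93.5 shift [-0.044  0.01   1.06 ] turn [ 0.0003 -0.0008  0.0009]
```

>>> {"op": "play_rows", "data": {"moves": [[-0.05, 0.005, 0.4, 0, 0, 0], [-0.05, 0.005, 0.75, 0, 0, 0], [-0.05, 0.005, 0.85, 0, 0, 0], [-0.05, 0.005, 0.85, 0, 0, 0]]}}

```text
t: 11.15
tcp_pos: [0.6315, -0.2503, 0.03]
ee_rot: [[-0.882, 0.471, -0.001], [0.471, 0.882, 0.001], [0.001, 0.0, -1.0]]
wrist_force: [-0.2, 0.3, 0.2]
opening: 1.002
grasp_force: 0.0
```

>>> {"op": "play_rows", "data": {"moves": [[0, 0, 0.1, 0, 0, 0], [0, 0, 0.19, 0, 0, 0], [0, 0, 0.19, 0, 0, 0]]}}

```text
t: 11.52
tcp_pos: [0.631, -0.2514, 0.0066]
ee_rot: [[-0.881, 0.473, -0.001], [0.473, 0.881, 0.001], [0.002, 0.0, -1.0]]
wrist_force: [-1.0, -0.4, -0.2]
opening: 0.999
grasp_force: 0.0
```

>>> {"op": "play_rows", "data": {"moves": [[0, 0, 0, 0, 0, 0], [0, 0, 0, 0, 0, 0], [0, 0, 0, 0, 0, 0], [0, 0, 0, 0, 0, 0], [0, 0, 0, 0, 0, 0], [0, 0, 0, 0, 0, 0]], "jaw": 1}}

```text
t: 12.28
tcp_pos: [0.6319, -0.252, 0.008]
ee_rot: [[-0.881, 0.474, 0.001], [0.474, 0.881, -0.0], [-0.001, -0.0, -1.0]]
wrist_force: [-0.4, -0.3, 4.8]
opening: 0.389
grasp_force: 26.0
```

>>> {"op": "play_rows", "data": {"moves": [[0, 0, -0.1, 0, 0, 0], [0, 0, -0.4, 0, 0, 0], [0, 0, -0.75, 0, 0, 0], [0, 0, -0.75, 0, 0, 0]]}}

```text
t: 12.78
tcp_pos: [0.6343, -0.2532, 0.1028]
ee_rot: [[-0.881, 0.473, 0.007], [0.473, 0.881, -0.004], [-0.008, -0.0, -1.0]]
wrist_force: [0.4, -0.7, -0.2]
opening: 0.39
grasp_force: 25.6
```

```bash
python3 - <<'E'
from look import *
s=telemetry.state();print(s['opening'],s['grasp_force'])
to((.524,.202,.1),-3.6,s)
E
```

```text
0.38962014239497267 25.58029443025589
t 12.78 tcp [ 0.6343 -0.2532  0.1028] q6 -93.5 shift [2.605 2.907 0.   ] turn [-0.0007  0.0026 -0.1369]
```

>>> {"op": "play_rows", "data": {"moves": [[0.3, 0.33, 0, 0, 0, 0], [0.6, 0.66, 0, 0, 0, 0], [0.868, 0.969, 0, 0, 0, 0], [0.868, 0.969, 0, 0, 0, 0]]}}

```text
t: 13.28
tcp_pos: [0.593, -0.0961, 0.0963]
ee_rot: [[-0.883, 0.47, -0.003], [0.47, 0.883, 0.002], [0.004, 0.0, -1.0]]
wrist_force: [-0.4, 0.0, 0.2]
opening: 0.39
grasp_force: 25.6
```

>>> {"op": "play_rows", "data": {"moves": [[0.3, 0.33, 0, 0, 0, 0], [0.6, 0.66, 0, 0, 0, 0], [0.868, 0.969, 0, 0, 0, 0], [0.868, 0.969, 0, 0, 0, 0]]}}

```text
t: 13.78
tcp_pos: [0.557, 0.0541, 0.0969]
ee_rot: [[-0.883, 0.47, -0.002], [0.47, 0.883, 0.001], [0.002, -0.0, -1.0]]
wrist_force: [0.6, -0.6, 0.0]
opening: 0.391
grasp_force: 25.6
```

>>> {"op": "play_rows", "data": {"moves": [[0.3, 0.33, 0, 0, 0, -0.05], [0.6, 0.66, 0, 0, 0, -0.1], [0.868, 0.969, 0, 0, 0, -0.137], [0.868, 0.969, 0, 0, 0, -0.137], [0.868, 0.969, 0, 0, 0, -0.137]]}}

```text
t: 14.4
tcp_pos: [0.5222, 0.2023, 0.0973]
ee_rot: [[-0.998, 0.064, 0.0], [0.064, 0.998, -0.001], [-0.0, -0.001, -1.0]]
wrist_force: [0.9, -0.3, -0.7]
opening: 0.39
grasp_force: 25.6
```

```bash
python3 - <<'E'
from look import *
s=telemetry.state();print(s['opening'],s['grasp_force'])
p=eyes.get_image('wrist');cv2.imwrite('pics/w4.png',p['img'])
to((.524,.202,.021),-3.6,s)
E
```

```text
0.390441898393536 25.57676464319229
t 14.4 tcp [0.5222 0.2023 0.0973] q6 -77.3 shift [-0.015 -0.001  0.636] turn [-0.0002  0.     -0.0004]
```

View pics/w4.png

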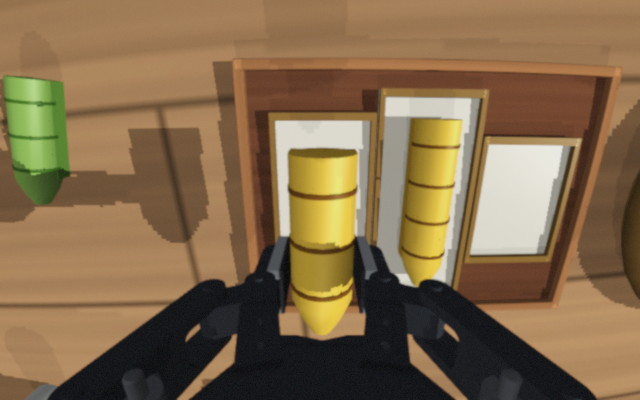

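The middle shoot (px 322,230) is over the middle trough, and the long one lies in its own trough (px 430,200). I lower and release.

>>> {"op": "play_rows", "data": {"moves": [[-0.02, 0, 0.3, 0, 0, 0], [-0.02, 0, 0.55, 0, 0, 0], [-0.02, 0, 0.635, 0, 0, 0], [-0.02, 0, 0.635, 0, 0, 0], [-0.02, 0, 0.635, 0, 0, 0]]}}

```text
t: 15.08
tcp_pos: [0.525, 0.2028, 0.0221]
ee_rot: [[-0.998, 0.064, 0.002], [0.064, 0.998, 0.0], [-0.002, 0.0, -1.0]]
wrist_force: [-0.3, 0.4, -0.7]
opening: 0.391
grasp_force: 26.2
```

>>> {"op": "play_rows", "data": {"moves": [[0, 0, 0, 0, 0, 0], [0, 0, 0, 0, 0, 0], [0, 0, 0, 0, 0, 0]], "jaw": -0.1}}

```text
t: 15.45
tcp_pos: [0.524, 0.2034, 0.0216]
ee_rot: [[-0.998, 0.063, 0.0], [0.063, 0.998, 0.0], [-0.0, 0.0, -1.0]]
wrist_force: [-0.7, 0.7, 0.1]
opening: 0.547
grasp_force: 0.0
```

>>> {"op": "play_rows", "data": {"moves": [[0, 0, -0.1, 0, 0, 0], [0, 0, -0.5, 0, 0, 0], [0, 0, -0.99, 0, 0, 0], [0, 0, -0.99, 0, 0, 0]]}}

```text
t: 15.95
tcp_pos: [0.528, 0.2042, 0.1468]
ee_rot: [[-0.998, 0.062, 0.012], [0.062, 0.998, 0.002], [-0.011, 0.003, -1.0]]
wrist_force: [0.5, 0.1, -0.6]
opening: 0.549
grasp_force: 0.0
```

```bash
python3 - <<'E'
from look import *
p=eyes.get_image('top')
print(blobs(p,1,.024))
to((.484,-.379,.14),19)
E
```

```text
[(487, -379, 73, 27, 21.1), (503, 203, 62, 30, 0.6)]
t 16.0 tcp [0.5261 0.2038 0.1438] q6 -77.3 shift [ 0.046 -4.869  0.024] turn [ 0.      0.0022 -0.1255]
```

>>> {"op": "play_rows", "data": {"moves": [[0, -0.5, 0, 0, 0, 0], [0.01, -0.974, 0, 0, 0, 0], [0.01, -0.974, 0, 0, 0, 0]]}}

```text
t: 16.38
tcp_pos: [0.5143, 0.0836, 0.139]
ee_rot: [[-0.998, 0.067, -0.003], [0.067, 0.998, -0.001], [0.002, -0.001, -1.0]]
wrist_force: [-0.3, 0.5, -0.9]
opening: 0.548
grasp_force: 0.0
```

>>> {"op": "play_rows", "data": {"moves": [[0, -0.5, 0, 0, 0, 0], [0.01, -0.974, 0, 0, 0, 0], [0.01, -0.974, 0, 0, 0, 0]], "jaw": -1}}

```text
t: 16.75
tcp_pos: [0.5063, -0.0322, 0.1394]
ee_rot: [[-0.998, 0.067, -0.001], [0.067, 0.998, 0.0], [0.001, -0.0, -1.0]]
wrist_force: [0.4, 0.7, 0.4]
opening: 1.0
grasp_force: 0.0
```

>>> {"op": "play_rows", "data": {"moves": [[0, -0.5, 0, 0, 0, 0], [0.01, -0.974, 0, 0, 0, 0], [0.01, -0.974, 0, 0, 0, 0]]}}

```text
t: 17.12
tcp_pos: [0.4983, -0.1481, 0.1396]
ee_rot: [[-0.998, 0.066, -0.0], [0.066, 0.998, 0.0], [0.0, 0.0, -1.0]]
wrist_force: [-0.6, 0.6, -0.4]
opening: 0.996
grasp_force: 0.0
```

>>> {"op": "play_rows", "data": {"moves": [[0, -0.5, 0, 0, 0, 0], [0.01, -0.974, 0, 0, 0, 0], [0.01, -0.974, 0, 0, 0, 0]]}}

```text
t: 17.5
tcp_pos: [0.4901, -0.2642, 0.1397]
ee_rot: [[-0.998, 0.065, -0.0], [0.065, 0.998, 0.0], [0.0, 0.0, -1.0]]
wrist_force: [0.2, 0.1, -1.3]
opening: 1.001
grasp_force: 0.0
```

>>> {"op": "play_rows", "data": {"moves": [[0, -0.5, 0, 0, 0, -0.05], [0.01, -0.974, 0, 0, 0, -0.1], [0.01, -0.974, 0, 0, 0, -0.125], [0.01, -0.974, 0, 0, 0, -0.125], [0.01, -0.974, 0, 0, 0, -0.125]]}}

```text
t: 18.12
tcp_pos: [0.482, -0.3771, 0.1396]
ee_rot: [[-0.946, -0.325, -0.001], [-0.325, 0.946, 0.001], [0.0, 0.002, -1.0]]
wrist_force: [-0.2, 0.0, -0.1]
opening: 1.0
grasp_force: 0.0
```

```bash
python3 - <<'E'
from look import *
p=eyes.get_image('top')
print('top',blobs(p,1,.024))
s=telemetry.state()
p=eyes.get_image('wrist');cv2.imwrite('pics/w5.png',p['img'])
T=np.eye(4);T[:3,:3]=s['ee_rot'];T[:3,3]=s['tcp_pos']
M=np.linalg.inv(T@np.array(p['T_tool_cam']));p['rvec']=cv2.Rodrigues(M[:3,:3])[0];p['tvec']=M[:3,3]
print(blobs(p,1,.012))
to((.484,-.379,.05),19,s);to((.484,-.379,.006),19,s)
E
```

```text
top [(484, -373, 73, 37, 7.8), (522, 203, 100, 32, -5.1), (530, 286, 135, 32, -4.0)]
[(487, -379, 76, 36, 19.2)]
t 18.18 tcp [ 0.482  -0.3775  0.1398] q6 -158.1 shift [-0.012 -0.018  0.749] turn [ 0.0003 -0.     -0.0003]
t 18.18 tcp [ 0.482  -0.3775  0.1398] q6 -158.1 shift [-0.012 -0.019  1.115] turn [ 0.0003 -0.     -0.0003]
```

View pics/w5.png

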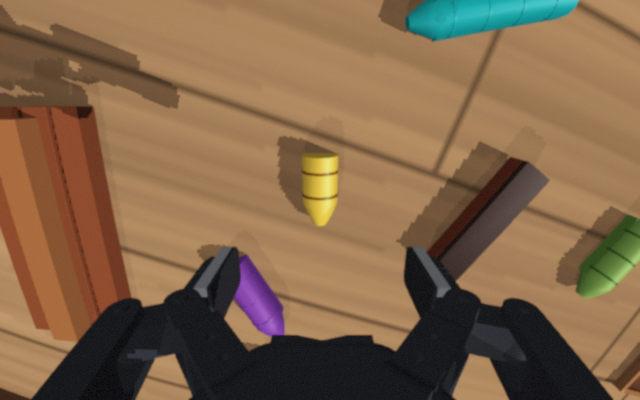

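The short golden shoot is at px (320,190), aligned with the tool and clear of the purple shoot and the kindling. The two placed shoots measure well. I grasp it.

>>> {"op": "play_rows", "data": {"moves": [[-0.02, -0.013, 0.4, 0, 0, 0], [-0.02, -0.013, 0.8, 0, 0, 0], [-0.02, -0.013, 0.9, 0, 0, 0], [-0.02, -0.013, 0.9, 0, 0, 0]]}}

```text
t: 18.73
tcp_pos: [0.4841, -0.3798, 0.0321]
ee_rot: [[-0.946, -0.324, -0.001], [-0.324, 0.946, 0.001], [0.0, 0.001, -1.0]]
wrist_force: [0.5, -0.4, 0.4]
opening: 0.997
grasp_force: 0.0
```

>>> {"op": "play_rows", "data": {"moves": [[0, 0, 0.1, 0, 0, 0], [0, 0, 0.215, 0, 0, 0], [0, 0, 0.215, 0, 0, 0]]}}

```text
t: 19.1
tcp_pos: [0.4834, -0.3796, 0.0052]
ee_rot: [[-0.946, -0.324, -0.001], [-0.324, 0.946, 0.002], [0.001, 0.002, -1.0]]
wrist_force: [0.1, -0.8, -0.6]
opening: 0.998
grasp_force: 0.0
```

>>> {"op": "play_rows", "data": {"moves": [[0, 0, 0, 0, 0, 0], [0, 0, 0, 0, 0, 0], [0, 0, 0, 0, 0, 0], [0, 0, 0, 0, 0, 0], [0, 0, 0, 0, 0, 0], [0, 0, 0, 0, 0, 0]], "jaw": 1}}

```text
t: 19.85
tcp_pos: [0.4843, -0.3806, 0.0068]
ee_rot: [[-0.946, -0.324, 0.001], [-0.324, 0.946, -0.001], [-0.0, -0.001, -1.0]]
wrist_force: [0.5, -0.1, 4.2]
opening: 0.392
grasp_force: 25.5
```

>>> {"op": "play_rows", "data": {"moves": [[0, 0, -0.1, 0, 0, 0], [0, 0, -0.4, 0, 0, 0], [0, 0, -0.75, 0, 0, 0], [0, 0, -0.75, 0, 0, 0]]}}

```text
t: 20.35
tcp_pos: [0.486, -0.3824, 0.1009]
ee_rot: [[-0.946, -0.324, 0.005], [-0.324, 0.946, -0.006], [-0.003, -0.007, -1.0]]
wrist_force: [0.1, -0.1, -0.8]
opening: 0.386
grasp_force: 25.0
```

```bash
python3 - <<'E'
from look import *
s=telemetry.state();print(s['opening'],s['grasp_force'])
to((.534,.370,.1),-3.6,s)
E
```

```text
0.3862018355206323 25.043881237506866
t 20.35 tcp [ 0.486  -0.3824  0.1009] q6 -158.1 shift [-2.411  5.802 -0.027] turn [-0.0021  0.0014  0.1251]
```

>>> {"op": "play_rows", "data": {"moves": [[-0.2, 0.48, 0, 0, 0, 0], [-0.402, 0.967, 0, 0, 0, 0], [-0.402, 0.967, 0, 0, 0, 0]]}}

```text
t: 20.72
tcp_pos: [0.491, -0.2499, 0.0949]
ee_rot: [[-0.945, -0.328, -0.003], [-0.328, 0.945, 0.003], [0.002, 0.004, -1.0]]
wrist_force: [-0.1, 0.1, -0.7]
opening: 0.39
grasp_force: 25.2
```

>>> {"op": "play_rows", "data": {"moves": [[-0.2, 0.48, 0, 0, 0, 0], [-0.402, 0.967, 0, 0, 0, 0], [-0.402, 0.967, 0, 0, 0, 0]]}}

```text
t: 21.1
tcp_pos: [0.4994, -0.126, 0.0955]
ee_rot: [[-0.945, -0.328, -0.002], [-0.328, 0.945, 0.002], [0.001, 0.002, -1.0]]
wrist_force: [-0.1, 0.2, -0.4]
opening: 0.391
grasp_force: 25.3
```

>>> {"op": "play_rows", "data": {"moves": [[-0.2, 0.48, 0, 0, 0, 0], [-0.402, 0.967, 0, 0, 0, 0], [-0.402, 0.967, 0, 0, 0, 0]]}}

```text
t: 21.48
tcp_pos: [0.508, -0.0016, 0.0959]
ee_rot: [[-0.945, -0.328, -0.001], [-0.328, 0.945, 0.001], [0.001, 0.001, -1.0]]
wrist_force: [-0.0, -0.2, 0.6]
opening: 0.396
grasp_force: 25.4
```

>>> {"op": "play_rows", "data": {"moves": [[-0.2, 0.48, 0, 0, 0, 0], [-0.402, 0.967, 0, 0, 0, 0], [-0.402, 0.967, 0, 0, 0, 0]]}}

```text
t: 21.85
tcp_pos: [0.5167, 0.1232, 0.0962]
ee_rot: [[-0.945, -0.328, 0.0], [-0.328, 0.945, 0.0], [-0.0, 0.0, -1.0]]
wrist_force: [-0.1, -0.3, -0.3]
opening: 0.391
grasp_force: 25.4
```

>>> {"op": "play_rows", "data": {"moves": [[-0.2, 0.48, 0, 0, 0, 0], [-0.402, 0.967, 0, 0, 0, 0], [-0.402, 0.967, 0, 0, 0, 0]]}}

```text
t: 22.22
tcp_pos: [0.5254, 0.2482, 0.0962]
ee_rot: [[-0.945, -0.327, 0.001], [-0.327, 0.945, 0.0], [-0.001, -0.0, -1.0]]
wrist_force: [-0.0, 0.3, 0.6]
opening: 0.384
grasp_force: 25.4
```

>>> {"op": "play_rows", "data": {"moves": [[-0.2, 0.48, 0, 0, 0, 0.05], [-0.402, 0.967, 0, 0, 0, 0.1], [-0.402, 0.967, 0, 0, 0, 0.125], [-0.402, 0.967, 0, 0, 0, 0.125], [-0.402, 0.967, 0, 0, 0, 0.125]]}}

```text
t: 22.85
tcp_pos: [0.5332, 0.37, 0.096]
ee_rot: [[-0.998, 0.064, -0.0], [0.064, 0.998, -0.001], [0.0, -0.001, -1.0]]
wrist_force: [-0.1, -0.3, -0.1]
opening: 0.391
grasp_force: 25.5
```

```bash
python3 - <<'E'
from look import *
s=telemetry.state();print(s['opening'],s['grasp_force'])
p=eyes.get_image('wrist');cv2.imwrite('pics/w6.png',p['img'])
to((.534,.370,.021),-3.6,s)
E
```

```text
0.3913521193807278 25.472128093242645
t 22.85 tcp [0.5332 0.37   0.096 ] q6 -62.0 shift [-0.007  0.001  0.625] turn [-0.0002 -0.0001 -0.0003]
```

View pics/w6.png

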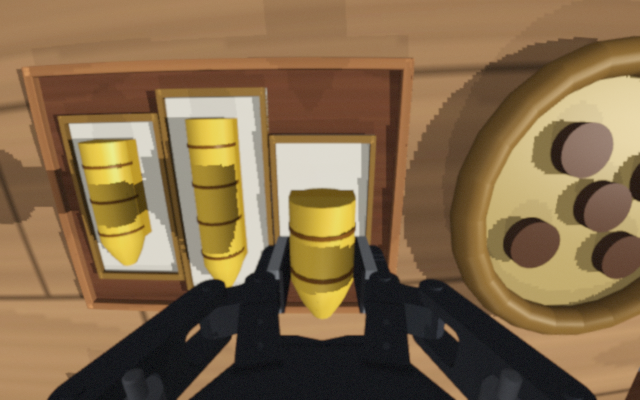

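The short shoot (px 322,250) is over the shortest trough, and the other two are centred in theirs. I lower, release and rise.

>>> {"op": "play_rows", "data": {"moves": [[0, 0, 0.3, 0, 0, 0], [0, 0, 0.55, 0, 0, 0], [0, 0, 0.625, 0, 0, 0], [0, 0, 0.625, 0, 0, 0], [0, 0, 0.625, 0, 0, 0]]}}

```text
t: 23.52
tcp_pos: [0.5335, 0.3724, 0.0229]
ee_rot: [[-0.998, 0.063, 0.002], [0.063, 0.998, 0.001], [-0.002, 0.001, -1.0]]
wrist_force: [0.1, 0.0, 0.1]
opening: 0.391
grasp_force: 25.5
```

>>> {"op": "play_rows", "data": {"moves": [[0, 0, 0, 0, 0, 0], [0, 0, 0, 0, 0, 0], [0, 0, 0, 0, 0, 0]], "jaw": -0.1}}

```text
t: 23.9
tcp_pos: [0.5324, 0.3723, 0.0216]
ee_rot: [[-0.998, 0.063, 0.0], [0.063, 0.998, 0.0], [-0.0, 0.0, -1.0]]
wrist_force: [0.7, 0.0, 0.4]
opening: 0.549
grasp_force: 0.0
```

>>> {"op": "play_rows", "data": {"moves": [[0, 0, -0.1, 0, 0, 0], [0, 0, -0.5, 0, 0, 0], [0, 0, -0.99, 0, 0, 0], [0, 0, -0.99, 0, 0, 0]]}}

```text
t: 24.4
tcp_pos: [0.5363, 0.3742, 0.1478]
ee_rot: [[-0.998, 0.062, 0.011], [0.063, 0.998, 0.005], [-0.011, 0.006, -1.0]]
wrist_force: [-0.2, 0.5, -1.0]
opening: 0.548
grasp_force: 0.0
```

>>> {"op": "play_rows", "data": {"moves": [[0.4, -0.4, -0.3, 0, 0, 0], [0.8, -0.9, -0.5, 0, 0, 0], [0.99, -0.99, -0.5, 0, 0, 0], [0.99, -0.99, -0.5, 0, 0, 0]]}}

```text
t: 24.9
tcp_pos: [0.4033, 0.2597, 0.2002]
ee_rot: [[-0.998, 0.063, -0.001], [0.063, 0.998, -0.0], [0.001, -0.0, -1.0]]
wrist_force: [0.7, -0.0, 1.2]
opening: 0.551
grasp_force: 0.0
```

>>> {"op": "play_rows", "data": {"moves": [[0, -0.5, 0, 0, 0, 0], [0, -0.99, 0, 0, 0, 0], [0, -0.99, 0, 0, 0, 0]]}}

```text
t: 25.28
tcp_pos: [0.3996, 0.1397, 0.2001]
ee_rot: [[-0.998, 0.068, 0.0], [0.068, 0.998, -0.001], [-0.001, -0.001, -1.0]]
wrist_force: [0.3, -0.5, -0.1]
opening: 0.555
grasp_force: 0.0
```

>>> {"op": "play_rows", "data": {"moves": [[0, -0.5, 0, 0, 0, 0], [0, -0.99, 0, 0, 0, 0], [0, -0.99, 0, 0, 0, 0], [0, -0.99, 0, 0, 0, 0]]}}

```text
t: 25.78
tcp_pos: [0.3919, 0.0245, 0.2001]
ee_rot: [[-0.998, 0.063, 0.0], [0.063, 0.998, 0.001], [0.0, 0.001, -1.0]]
wrist_force: [-0.7, 0.1, 0.6]
opening: 0.554
grasp_force: 0.0
```

```bash
python3 - <<'E'
from look import *
p=eyes.get_image('top');print(blobs(p,1,.024));print(blobs(p,0,.012))
cv2.imwrite('pics/t9.png',cv2.resize(p['img'][90:330,140:490],None,fx=2.28,fy=2.28,interpolation=2))
E
```

```text
[(536, 372, 65, 31, -4.5), (522, 203, 100, 32, -4.6), (530, 286, 135, 32, -4.3)]
[(534, 369, 100, 66, -4.1), (524, 201, 134, 68, -3.7), (530, 285, 169, 67, -4.1)]
```

View pics/t9.png

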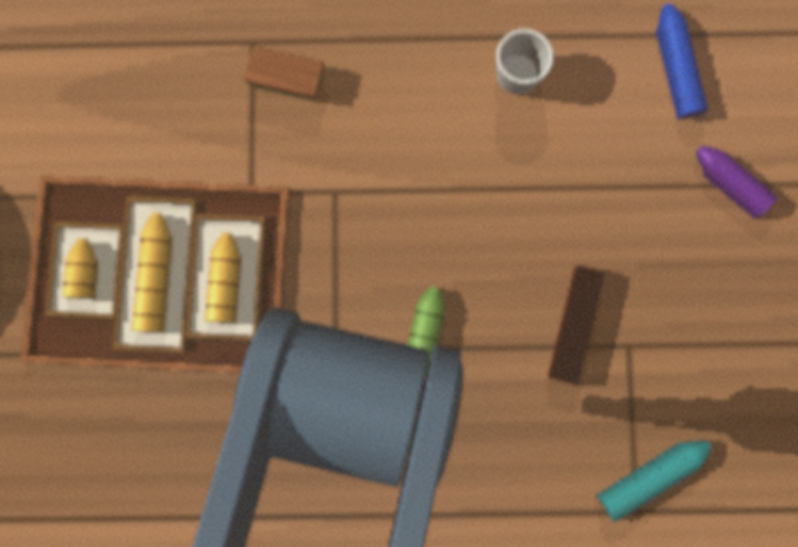

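All three golden shoots lie centred and parallel in their troughs (crop px 80,268; 152,272; 223,278), within about 3 mm. The things to be left stand where they were.

```bash
python3 -c "
from cell import ticket
print(ticket.sign_off())"
```

```text
the job is handed in; nothing more can be done
None
```

The job is handed in: in the last top picture all three golden shoots lie back up in their matching troughs, about 3 mm off centre at most, and the green shoot, kindling, cup and brush appear unmoved (the arm partly hid the green shoot); the hand-in call returned no verdict.

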